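# Lay down the roll-call tabs with one fingertip stroke

### The arm

A 6-joint arm with a two-finger parallel gripper is mounted at the origin on the work surface. World frame = base frame: x ahead of the robot, y to its left, z up, the work surface at z = 0. Lengths are in m, angles in rad, forces in N, time in s.
With the tool pointing down it reaches from about 0.3 to 0.775 m from the base axis. Payload 14.6 kg.
Tool frame: the origin (TCP) lies at the very end of the fingers, on their centre line; the grasp point (between the pads) lies 19 mm behind it; z points along the fingers, y is the line along which they close (so a half turn about z gives the same grasp; the last joint's range is limited). The gripper opens to 94 mm and grips with 3 to 60 N. Pads are 16 mm wide; open, the fingers measure 119 mm over their backs; the gripper's body (75 mm by 177 mm) begins 78 mm behind the grasp point.
Start: joints at [1.166, 0.3, 1.521, -0, 1.321, -0.067], TCP at [0.182, 0.519, 0.169] pointing down, gripper open.
Joint ranges: [-3.03, 3.03], [-0.79, 2.21], [0.23, 2.52], [-1.04, 4.18], [0, 3.07], [-2.55, 2.55]. Speed limits (rad/s): [2.22, 2.22, 2.57, 3.14, 3.14, 3.14].

### API

Orientations are given as [roll, pitch, yaw] about the fixed x, y, z axes, in that order (R = Rz(yaw) Ry(pitch) Rx(roll)).
In Python, from station import ctrl gives the robot as it stands. The module is installed in compiled form; this text tells all that it offers.
- The arm moves only by the tool step_arm, never from a script. Its argument "deltas" is a list of rows, each an object with "dp": the shift along the tool's x, y, z scaled (see below), a list of three; "twist": the turn about the tool's z scaled (see below). In form: [{"dp": [tx, ty, tz], "twist": twist}, ...]. A call has 1 to 12 rows; each row shifts and turns the commanded pose from where the row before left it, along the tool's axes as they then stand; what a row does not reach is not made up. The controller multiplies each number of a shift by 0.04 m and each number of a turn by 4 degrees. A row lasts 1/10 s, in which the tool goes at most 50 mm and 8.59 degrees, less where a joint would pass 70% of its speed; a pose out of reach is approached as far as the arm can. A call with a number of a shift or a turn outside -1 to 1 is refused whole. A call with a gripper value outside its range is refused whole. "gripper" is the opening, from -1 (shut) to 1 (fully open), set as the call begins (left out, the last holds). The fingers move at their own pace and stop on an object; "squeeze" is the grip in N (left out, the last holds). Time passes only in rows, so rows that do not move let the fingers close. It gives the time, the measured TCP pose, the force, the opening and the grip force at its end, in the units of the state.
- ctrl.get_obs(): the state, without advancing time (a new reading comes with each control period).
- ctrl.camera(name): name is "side" or "top" or "wrist"; returns (picture, depth): 480x640x3 uint8, red, green, blue; 480x640 float32, m along the optical axis (not along the pixel's ray), 0 where there is no reading.
- ctrl.get_calibration(name): a dict with "fx", "fy", "cx", "cy" (pixels), "distortion" ([k1, k2, p1, p2, k3] as OpenCV has them; the pictures are not rectified), "world_to_cam" (4x4, takes a point from world to camera coordinates); the wrist camera has in their place "hand_eye" (4x4, takes a point from camera to tool coordinates, whose origin is the TCP and whose axes are the flange's). Camera axes: x right, y down, z forward; pixel columns grow to the right and rows downward; lengths in m; the calibration is good to about 2 mm. A picture is of the moment at which its call begins: read the wrist's pose just before it. get_calibration takes no time and is no camera call.
- ctrl.hand_in(): hands the job in; it is judged then, once.
Trained networks look in the newest picture that a camera, given by its name, has taken for a name from the list of things; names that differ only in an ending like _2 or _b are one class to them, and where a whole thing is asked for, a point or a joint stands for the part that bears it (a point fixed in the world has none). Each returns a list of dicts, best first, with "conf" (0 to 1); they miss things now and then, are a little off and sometimes report something else, mostly with a low value. They report only what shows in the picture. A call takes as long as a camera call.
- ctrl.spot_in(camera, label): "rect" ([left, top, right, bottom] as shares, 0 to 1, of the picture: columns of its width, rows of its height, round what is visible of it).
- ctrl.cut_out(camera, label): "pixels" (480x640 bool, what is visible of it) and "rect" ([left, top, right, bottom] as shares, 0 to 1, of the picture: columns of its width, rows of its height, round what is visible of it).
The state is a dict: "time_s": time; "qpos": joint angles; "joint_vel": joint speeds; "tau": joint torques, N m; "ee_pos": TCP position; "eef_rot": TCP orientation; "force": force on the tool from outside, world axes, zero at the start; "moment": the same for the moment, N m; "grip_width": finger opening in m; "grip_force": force on a finger pad.
Only numpy, scipy, OpenCV 4.12 (cv2) and the standard library are available. Lean on these libraries where they do the work, as an engineer would, in place of code of your own. Each camera call takes 0.05 s, during which the arm holds its last target. There are 200 camera calls.

### The job

The school day is over: trace the bowed row of tabs on the roll-call board with a light fingertip stroke, laying the five narrow tabs down flat one after another, beginning at the end farthest from the broad tab. Lift away before you reach the broad tab, which must stay upright, and do not press hard on the board, pick anything up or disturb the other things on the desk.

Things in the scene. Friction and masses are not known exactly. Their poses are not given: they have to be found in the camera images.
- roll_board: Fixed wooden board, 150 (x) x 310 (y) x 18 mm; origin: centre of its underside, z up. On it a bowed row (arc, radius 170 mm, bulging to board +x) of hinged wooden tabs, upright or leaning a little: from the board's -y end five narrow ones 46 mm apart, then after 70 mm a broad tall one. Each folds along the row towards the next. Nothing else is within 25 mm of the row's centre line.
- foot1 (a point): Middle of the hinge axis at the foot of the first narrow tab, 24 mm above the desk (6 mm above the board's top). The tab is a wooden plate 24 mm wide across the row, 32 mm tall from the hinge, 4 mm thick; lying flat its top is 28 to 31 mm above the desk.
- tab1 (a joint): Hinge of the first narrow tab, rad: 0 upright (it cannot tip back beyond that), 1.5 lying flat, pointing along the row towards the next tab. A weak friction hinge: a fingertip pushes it over with well under 2 N, and it stays where it is left.
- foot2 (a point): Middle of the hinge axis at the foot of the second narrow tab, 24 mm above the desk (6 mm above the board's top). The tab is a wooden plate 24 mm wide across the row, 32 mm tall from the hinge, 4 mm thick; lying flat its top is 28 to 31 mm above the desk.
- tab2 (a joint): Hinge of the second narrow tab, rad: 0 upright (it cannot tip back beyond that), 1.5 lying flat, pointing along the row towards the next tab. A weak friction hinge: a fingertip pushes it over with well under 2 N, and it stays where it is left.
- foot3 (a point): Middle of the hinge axis at the foot of the third narrow tab, 24 mm above the desk (6 mm above the board's top). The tab is a wooden plate 24 mm wide across the row, 32 mm tall from the hinge, 4 mm thick; lying flat its top is 28 to 31 mm above the desk.
- tab3 (a joint): Hinge of the third narrow tab, rad: 0 upright (it cannot tip back beyond that), 1.5 lying flat, pointing along the row towards the next tab. A weak friction hinge: a fingertip pushes it over with well under 2 N, and it stays where it is left.
- foot4 (a point): Middle of the hinge axis at the foot of the fourth narrow tab, 24 mm above the desk (6 mm above the board's top). The tab is a wooden plate 24 mm wide across the row, 32 mm tall from the hinge, 4 mm thick; lying flat its top is 28 to 31 mm above the desk.
- tab4 (a joint): Hinge of the fourth narrow tab, rad: 0 upright (it cannot tip back beyond that), 1.5 lying flat, pointing along the row towards the next tab. A weak friction hinge: a fingertip pushes it over with well under 2 N, and it stays where it is left.
- foot5 (a point): Middle of the hinge axis at the foot of the fifth narrow tab, 24 mm above the desk (6 mm above the board's top). The tab is a wooden plate 24 mm wide across the row, 32 mm tall from the hinge, 4 mm thick; lying flat its top is 28 to 31 mm above the desk.
- tab5 (a joint): Hinge of the fifth narrow tab, rad: 0 upright (it cannot tip back beyond that), 1.5 lying flat, pointing along the row towards the next tab. A weak friction hinge: a fingertip pushes it over with well under 2 N, and it stays where it is left.
- foot6 (a point): Middle of the hinge axis at the foot of the broad tab that ends the row, 24 mm above the desk, 70 mm along the row past foot5. The tab is 44 mm wide across the row, 46 mm tall, 4 mm thick.
- tab6 (a joint): Hinge of the broad tab, rad: 0 upright, 1.5 flat, pointing on along the row; the same weak friction hinge.
- apple: Red tin apple ornament, 54 mm wide, 50 mm tall with its stalk, loose on the board in the hollow side of the bow; origin centre of its underside.
- chalk_holder: Loose brass chalk holder, 108 mm long, 13 mm thick, lying on the desk beyond the board; origin under its middle, x along it.
- pencil_box: Loose closed wooden pencil box with a brass hook latch, 70 x 210 x 47 mm, on the desk beyond the board; origin centre of its underside.
- staple_remover: Loose tortoiseshell staple remover, 60 x 22 x 32 mm, on the desk beyond the board; origin centre of its underside.
- eraser: Loose felt blackboard eraser with wooden back, 50 x 120 x 38 mm, on the desk on the robot's side of the board; origin centre of its underside.
- mug: Loose white mug, 76 mm wide, 90 mm tall, on the desk past the +y end of the board; origin centre of its underside.
- marble_center (a point): Centre of a loose green glass marble, 20 mm in diameter, resting on the board inside a fixed brass ring 6 mm tall, on the hollow side of the bow near the broad tab.

How it is judged:
By the outcome, as a careful person would: the job done as asked, in the order asked, and still so for the second after the job is handed in, with the robot touching nothing.
It also fails if it takes over 48 s, if anything falls off the work surface, if the arm or the gripper's body presses on something with over 40 N, if the wrist force passes 120 N, or if a joint passes its speed limit or range.

## Working session

There is one attempt and no reset: what is moved stays moved. The work goes in short steps, Python scripts to look and compute and a tool call to move; the robot and the scene stay as the last step left them, time stands still between calls to the robot, and variables do not carry over. Pictures are saved under pics/ and viewed, at most 10 in all, crops included, and the job is handed in when it is done.

Besides the shell and the picture viewer there is one more tool, called as name(argument=value, ...), one argument or row to a line, values as JSON. step_arm: Moves the arm, as the interface text tells. Its arguments: {"type":"object","properties":{"deltas":{"type":"array"},"gripper":{"type":"number"},"squeeze":{"type":"number"}},"required":["deltas"]}

```bash
mkdir -p pics
cat > h.py <<'E'
import numpy as np, cv2
from station import ctrl
def pts(cam, uv, d):
    c=ctrl.get_calibration(cam); K=np.array([[c['fx'],0,c['cx']],[0,c['fy'],c['cy']],[0,0,1]])
    n=cv2.undistortPoints(np.array(uv,float).reshape(-1,1,2),K,np.array(c['distortion']))[:,0]
    P=np.c_[n*np.array(d).reshape(-1,1),np.array(d).reshape(-1)]
    T=np.linalg.inv(c['world_to_cam']); return P@T[:3,:3].T+T[:3,3]
def atz(cam, uv, z):
    a=pts(cam,uv,np.ones(len(uv))); o=np.linalg.inv(ctrl.get_calibration(cam)['world_to_cam'])[:3,3]
    d=a-o; return o+d*((z-o[2])/d[:,2])[:,None]
def px(cam,P):
    c=ctrl.get_calibration(cam); K=np.array([[c['fx'],0,c['cx']],[0,c['fy'],c['cy']],[0,0,1]]);T=np.array(c['world_to_cam'])
    return cv2.projectPoints(np.array(P,float),cv2.Rodrigues(T[:3,:3])[0],T[:3,3],K,np.array(c['distortion']))[0][:,0]
E
python3 - <<'E'
from h import *
o=ctrl.get_obs();print(o['ee_pos'],o['eef_rot'],o['time_s'],o['force'])
for cam in('top','side'):
    im,d=ctrl.camera(cam);cv2.imwrite(f'pics/{cam}.png',im[:,:,::-1]);np.savez(f'{cam}.npz',im=im,d=d)
    for l in ['tab1','tab6','roll_board','apple','mug']:
        for r in ctrl.cut_out(cam,l)[:7]:
            v,u=np.nonzero(r['pixels']); dd=d[v,u]; k=dd>0
            P=pts(cam,np.c_[u,v][k],dd[k]) if k.any() else np.zeros((1,3))
            print(cam,l,round(r['conf'],2),(np.array(r['rect'])*[640,480,640,480]).round(),np.median(P,0).round(3),P.min(0).round(3),P.max(0).round(3))
E
```

```text
[0.18214832 0.51862789 0.16826299] [-3.14038058e+00 -7.48545102e-05  2.80381489e+00] 0.0 [0.69459944 0.51639277 0.00386976]
top tab1 0.61 [363. 193. 369. 210.] [0.621 0.029 0.051] [0.61  0.021 0.026] [0.633 0.033 0.057]
top tab1 0.55 [416. 221. 429. 238.] [ 0.585 -0.054  0.049] [ 0.575 -0.064  0.027] [ 0.595 -0.044  0.057]
top tab1 0.44 [277. 263. 287. 275.] [0.528 0.145 0.034] [0.518 0.135 0.028] [0.536 0.154 0.039]
top tab1 0.43 [303. 202. 306. 218.] [0.612 0.115 0.055] [0.6   0.11  0.027] [0.623 0.12  0.058]
top tab6 0.61 [363. 193. 369. 210.] [0.621 0.029 0.051] [0.61  0.021 0.026] [0.633 0.033 0.057]
top tab6 0.55 [416. 221. 429. 238.] [ 0.585 -0.054  0.049] [ 0.575 -0.064  0.027] [ 0.595 -0.044  0.057]
top tab6 0.44 [277. 263. 287. 275.] [0.528 0.145 0.034] [0.518 0.135 0.028] [0.536 0.154 0.039]
top tab6 0.43 [303. 202. 306. 218.] [0.612 0.115 0.055] [0.6   0.11  0.027] [0.623 0.12  0.058]
top roll_board 0.95 [236. 181. 447. 290.] [0.582 0.063 0.017] [ 0.499 -0.105 -0.004] [0.661 0.215 0.071]
top apple 0.81 [350. 245. 388. 283.] [0.534 0.024 0.057] [ 0.51  -0.008  0.015] [0.56
[... 1239 characters left out ...]
273. 395. 293.] [ 0.606 -0.02   0.043] [ 0.596 -0.027  0.026] [ 0.619 -0.012  0.059]
side roll_board 0.91 [246. 225. 443. 362.] [0.572 0.023 0.019] [ 0.497 -0.102 -0.003] [0.689 0.262 0.072]
side roll_board 0.55 [391. 288. 404. 310.] [ 0.586 -0.056  0.042] [ 0.573 -0.067  0.017] [ 0.629 -0.023  0.057]
side apple 0.75 [323. 280. 350. 310.] [0.525 0.012 0.055] [ 0.507 -0.006  0.03 ] [0.554 0.04  0.071]
side apple 0.4 [246. 228. 441. 358.] [0.572 0.02  0.019] [ 0.497 -0.102 -0.003] [0.678 0.231 0.072]
side mug 0.65 [247. 163. 303. 221.] [0.656 0.294 0.058] [ 0.63   0.268 -0.004] [0.777 0.48  0.092]
side mug 0.6 [245. 225. 442. 359.] [0.572 0.021 0.019] [ 0.497 -0.102 -0.003] [0.678 0.241 0.072]
```

View pics/top.png

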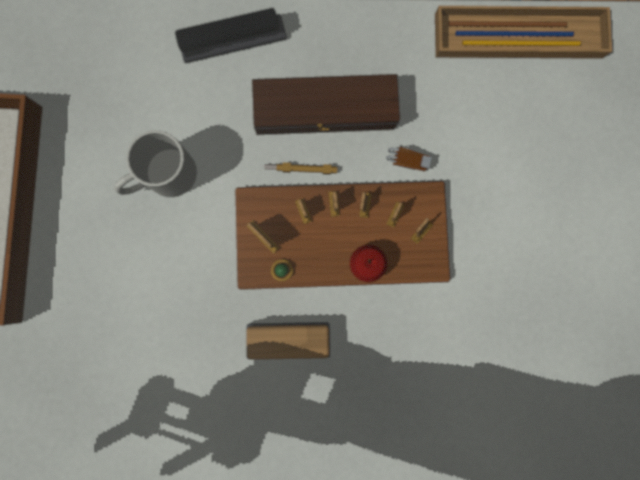

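View pics/side.png

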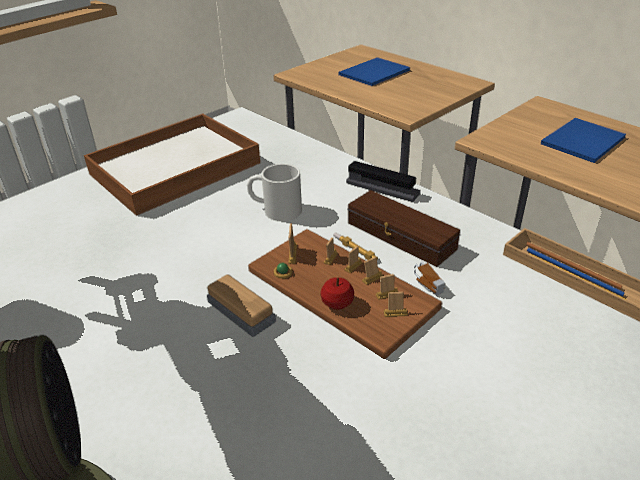

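The top view shows the broad tab at px (263,236). The narrow tabs run from 5 at (304,210) to 1 at (424,229), with the bow away from the robot. I'll fit the arc next.

```bash
cat > fit.py <<'E'
from h import *
from scipy.optimize import least_squares
A=[]
for cam in('top','side'):
    z=np.load(cam+'.npz');d=z['d'];v,u=np.nonzero(d>0);P=pts(cam,np.c_[u,v],d[v,u])
    # board corners / plane check
    k=(P[:,2]>.013)&(P[:,2]<.023)&(P[:,0]>.49)&(P[:,0]<.67)&(P[:,1]>-.11)&(P[:,1]<.22)
    r=cv2.minAreaRect((P[k][:,:2]*1000).astype(np.float32)); print(cam,'board',r,np.median(P[k][:,2]))
    k=(P[:,2]>.029)&(P[:,2]<.075)&(P[:,0]>.50)&(P[:,0]<.66)&(P[:,1]>-.1)&(P[:,1]<.21)
    Q=P[k]
    near=[(.585,-.055),(.606,-.02),(.621,.027),(.624,.07),(.611,.113),(.57,.175)]
    for i,n in enumerate(near):
        q=Q[np.hypot(*(Q[:,:2]-n).T)<(.02 if i<5 else .03)]
        if len(q)<8: print(cam,i,'few');continue
        m=q[q[:,2]<np.percentile(q[:,2],40)]
        w,V=np.linalg.eigh(np.cov((q[:,:2]).T))
        c=[*((np.percentile(q[:,:2],5,0)+np.percentile(q[:,:2],95,0))/2)]
        print(cam,i+1,len(q),'mid',np.round(c,4),'lowmean',m.mean(0).round(4),'ztop',q[:,2].max().round(4),'axis',np.degrees(np.arctan2(V[1,1],V[0,1])).round(0)); A.append((i,*c))
A=np.array(A)
ang=np.array([0,46,92,138,184,254])/170
def f(p,i): a=p[2]+ang[i.astype(int)]; return np.c_[p[0]+.17*np.cos(a),p[1]+.17*np.sin(a)]
s=least_squares(lambda p:(f(p,A[:,0])-A[:,1:]).ravel(),[.45,.06,-.7],loss='soft_l1',f_scale=.003)
print('fit',s.x,np.round((f(s.x,A[:,0])-A[:,1:])*1000,1)); F=f(s.x,np.arange(6)); print(F.round(4))
ims=[]
for cam,(x,y) in (('top',(230,170)),('side',(240,220))):
    im=np.load(cam+'.npz')['im'][:,:,::-1]; b=cv2.resize(im[y:y+125,x:x+225],None,fx=3.5,fy=2.4*3.5/2.4*0.68,interpolation=cv2.INTER_CUBIC) if 0 else cv2.resize(im[y:y+125,x:x+225],None,fx=2.4*1.4,fy=2.4,interpolation=cv2.INTER_CUBIC)
    for q in px(cam,np.c_[F,np.full(6,.024)]): cv2.circle(b,(int((q[0]-x+.5)*3.36),int((q[1]-y+.5)*2.4)),3,(255,255,0),-1)
    ims.append(b)
import sys; cv2.imwrite(sys.argv[1],np.vstack(ims))
E
python3 fit.py pics/fit.png
```

```text
top board ((578.9649658203125, 56.46705627441406), (149.921875, 309.59771728515625), 1.90230131149292) 0.017240993325983722
top 1 109 mid [ 0.5858 -0.054 ] lowmean [ 0.5829 -0.0562  0.0379] ztop 0.0566 axis 140.0
top 2 58 mid [ 0.6082 -0.0174] lowmean [ 0.6071 -0.0174  0.0481] ztop 0.0579 axis 156.0
top 3 104 mid [0.6217 0.0279] lowmean [0.6205 0.0253 0.0383] ztop 0.0572 axis 171.0
top 4 75 mid [0.6223 0.0692] lowmean [0.6203 0.07   0.043 ] ztop 0.0576 axis -174.0
top 5 56 mid [0.6111 0.114 ] lowmean [0.61   0.114  0.0486] ztop 0.0581 axis -157.0
top 6 141 mid [0.5732 0.1716] lowmean [0.5719 0.1696 0.0536] ztop 0.0712 axis 45.0
side board ((577.966064453125, 55.389434814453125), (153.59576416015625, 313.27386474609375), 1.8131526708602905) 0.018753066242225447
side 1 279 mid [ 0.585  -0.0569] lowmean [ 0.5834 -0.0587  0.0345] ztop 0.0571 axis 140.0
side 2 221 mid [ 0.6071 -0.0201] lowmean [ 0.6069 -0.0212  0.0347] ztop 0.0589 axis 154.0
side 3 212 mid [0.6213 0.0263] lowmean [0.6203 0.0237 0.0344] ztop 0.0566 axis 171.0
side 4 139 mid [0.6218 0.0676] lowmean [0.6212 0.067  0.0348] ztop 0.0595 axis -175.0
side 5 117 mid [0.6114 0.1124] lowmean [0.61   0.1111 0.0353] ztop 0.0585 axis -160.0
side 6 133 mid [0.5727 0.1702] lowmean [0.5686 0.1648 0.0397] ztop 0.0724 axis -137.0
fit [ 0.45375192  0.05075392 -0.69601929] [[-1.6 -4.2]
 [ 0.4 -2. ]
 [-0.  -3.3]
 [ 0.3  1.2]
 [ 0.2  0.8]
 [-0.8  0.8]
 [-0.8 -1.3]
 [ 1.5  0.7]
 [ 0.4 -1.8]
 [ 0.8  2.8]
 [-0.2  2.4]
 [-0.2  2.3]]
[[ 0.5842 -0.0582]
 [ 0.6086 -0.0194]
 [ 0.6217  0.0245]
 [ 0.6226  0.0704]
 [ 0.6112  0.1148]
 [ 0.5724  0.1725]]
```

View pics/fit.png

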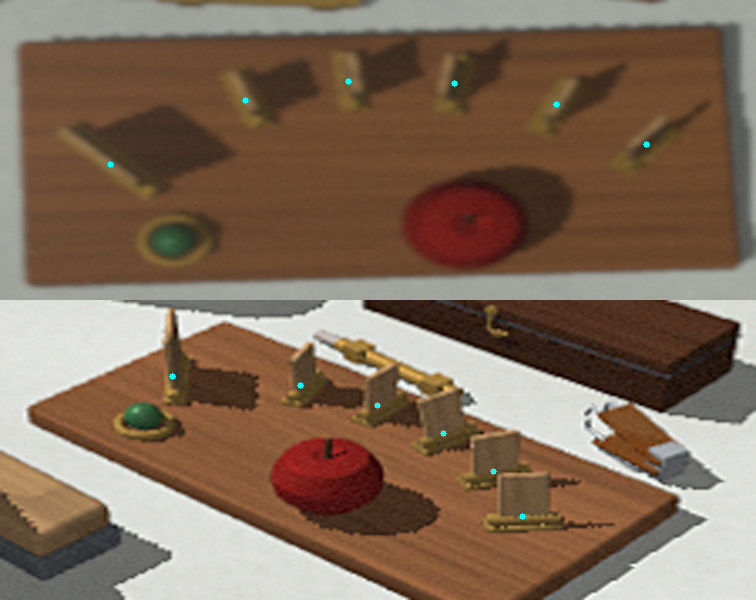

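The fit agrees with the image to about 3 mm. First I'll close the fingers and turn to the starting heading.

step_arm(
  deltas=[
    {"dp": [0, 0, 0], "twist": 1},
    {"dp": [0, 0, 0], "twist": 1},
    {"dp": [0, 0, 0], "twist": 1},
    {"dp": [0, 0, 0], "twist": 1},
    {"dp": [0, 0, 0], "twist": 1},
    {"dp": [0, 0, 0], "twist": 1},
    {"dp": [0, 0, 0], "twist": 1},
    {"dp": [0, 0, 0], "twist": 1},
    {"dp": [0, 0, 0], "twist": 1},
    {"dp": [0, 0, 0], "twist": 1},
    {"dp": [0, 0, 0], "twist": 1},
    {"dp": [0, 0, 0], "twist": 1},
  ],
  gripper=-1,
  squeeze=3,
)

```text
time_s: 1.8
ee_pos: [0.1823, 0.5189, 0.1689]
eef_rot: [3.142, -0.0, 1.963]
force: [1.1, -0.5, 0.7]
grip_width: 0.0019
grip_force: 0.0
```

step_arm(
  deltas=[
    {"dp": [0, 0, 0], "twist": 1},
    {"dp": [0, 0, 0], "twist": 1},
    {"dp": [0, 0, 0], "twist": 1},
    {"dp": [0, 0, 0], "twist": 1},
    {"dp": [0, 0, 0], "twist": 1},
    {"dp": [0, 0, 0], "twist": 1},
    {"dp": [0, 0, 0], "twist": 1},
    {"dp": [0, 0, 0], "twist": 1},
    {"dp": [0, 0, 0], "twist": 1},
    {"dp": [0, 0, 0], "twist": 1},
    {"dp": [0, 0, 0], "twist": 1},
    {"dp": [0, 0, 0], "twist": 1},
  ],
)

```text
time_s: 3.0
ee_pos: [0.1823, 0.5189, 0.1688]
eef_rot: [-3.142, 0.0, 1.125]
force: [0.5, -0.7, 0.3]
grip_width: 0.0003
grip_force: 0.0
```

step_arm(
  deltas=[
    {"dp": [0, 0, 0], "twist": 1},
    {"dp": [0, 0, 0], "twist": 1},
    {"dp": [0, 0, 0], "twist": 1},
    {"dp": [0, 0, 0], "twist": 1},
    {"dp": [0, 0, 0], "twist": 1},
    {"dp": [0, 0, 0], "twist": 1},
    {"dp": [0, 0, 0], "twist": 0.6},
    {"dp": [0, 0, 0], "twist": 0},
  ],
)

```text
time_s: 3.8
ee_pos: [0.1823, 0.5189, 0.1689]
eef_rot: [3.142, -0.0, 0.667]
force: [0.6, 1.4, -0.1]
grip_width: 0.0006
grip_force: 0.0
```

step_arm(
  deltas=[
    {"dp": [-0.1, 0.88, 0], "twist": 0},
    {"dp": [-0.1, 0.88, 0], "twist": 0},
    {"dp": [-0.1, 0.88, 0], "twist": 0},
    {"dp": [-0.1, 0.88, 0], "twist": 0},
    {"dp": [-0.1, 0.88, 0], "twist": 0},
    {"dp": [-0.1, 0.88, 0], "twist": 0},
    {"dp": [-0.1, 0.88, 0], "twist": 0},
    {"dp": [-0.1, 0.88, 0], "twist": 0},
    {"dp": [-0.1, 0.88, 0], "twist": 0},
    {"dp": [-0.1, 0.88, 0], "twist": 0},
  ],
)

```text
time_s: 4.8
ee_pos: [0.3693, 0.2164, 0.1691]
eef_rot: [3.142, -0.001, 0.669]
force: [0.4, 0.9, -0.4]
grip_width: 0.0002
grip_force: 0.0
```

step_arm(
  deltas=[
    {"dp": [-0.1, 0.88, 0], "twist": 0},
    {"dp": [-0.1, 0.88, 0], "twist": 0},
    {"dp": [-0.1, 0.88, 0], "twist": 0},
    {"dp": [-0.1, 0.88, 0], "twist": 0},
    {"dp": [-0.1, 0.88, 0], "twist": 0},
    {"dp": [-0.1, 0.88, 0], "twist": 0},
    {"dp": [-0.1, 0.88, 0], "twist": 0},
    {"dp": [-0.1, 0.88, 0], "twist": 0},
    {"dp": [-0.1, 0.88, 0], "twist": 0},
    {"dp": [-0.1, 0.88, 0], "twist": 0},
    {"dp": [0, 0, 0], "twist": 0},
    {"dp": [0, 0, 0], "twist": 0},
  ],
)

```text
time_s: 6.0
ee_pos: [0.5551, -0.0838, 0.1684]
eef_rot: [-3.141, 0.0, 0.668]
force: [-0.5, 0.3, -1.3]
grip_width: 0.0007
grip_force: 0.0
```

step_arm(
  deltas=[
    {"dp": [0.1, 0.04, 0.8], "twist": 0},
    {"dp": [0, 0, 0.8], "twist": 0},
    {"dp": [0, 0, 0.8], "twist": 0},
    {"dp": [0, 0, 0.6], "twist": 0},
    {"dp": [0, 0, 0.2], "twist": 0},
    {"dp": [0, 0, 0], "twist": 0},
    {"dp": [0, 0, 0], "twist": 0},
  ],
)

```text
time_s: 6.7
ee_pos: [0.56, -0.082, 0.0423]
eef_rot: [3.14, -0.001, 0.668]
force: [-0.1, 0.5, -0.2]
grip_width: 0.0006
grip_force: 0.0
```

Run:
```python
from h import *
o=ctrl.get_obs();print(o['ee_pos'],o['eef_rot'],o['force'])
im,d=ctrl.camera('side');np.savez('side2.npz',im=im,d=d)
p=px('side',[o['ee_pos'],[.5842,-.0582,.024]])
x,y=330,240;b=cv2.resize(im[y:y+120,x:x+160,::-1],None,fx=5,fy=5,interpolation=cv2.INTER_CUBIC)
for q in p: cv2.circle(b,(int((q[0]-x+.5)*5),int((q[1]-y+.5)*5)),3,(255,255,0),-1)
cv2.imwrite('pics/s2.png',b)
```

```text
[ 0.55999706 -0.0820461   0.04228227] [ 3.14021612e+00 -1.15075813e-03  6.68215068e-01] [-0.06655268  0.48793002 -0.17178497]
```

View pics/s2.png

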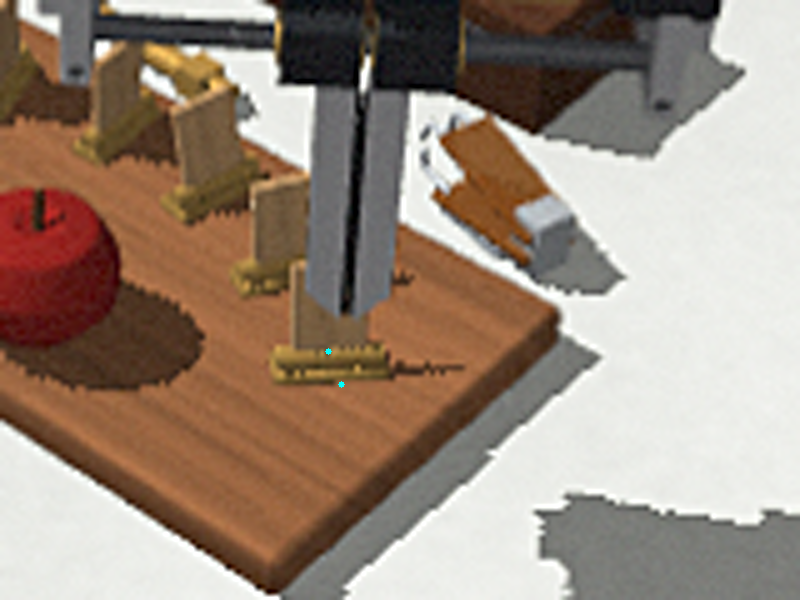

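The drawn fingertip (348,315) doesn't match the projected TCP (341,385), so I'll check it with depth.

Run:
```python
from h import *
z=np.load('side2.npz');d=z['d']
uv=[(330+X/5,240+Y/5) for X,Y in [(335,200),(335,280),(335,300),(347,310),(375,280),(375,295),(325,335)]]
for (u,v) in uv:
    u,v=int(u),int(v); print(u,v,d[v,u],pts('side',[(u,v)],[d[v,u]])[0].round(4))
im,d=ctrl.camera('top');v,u=np.nonzero(d>0);P=pts('top',np.c_[u,v],d[v,u])
print(ctrl.get_obs()['ee_pos'],ctrl.get_obs()['qpos'])
o=ctrl.get_obs();c=ctrl.get_calibration('wrist');im,d=ctrl.camera('wrist');cv2.imwrite('pics/w.png',im[:,:,::-1]);np.savez('w.npz',im=im,d=d);print(c)
```

```text
397 280 0.8099415 [ 0.5485 -0.0841  0.122 ]
397 296 0.82704675 [ 0.5492 -0.0857  0.0925]
397 300 0.8321776 [ 0.5499 -0.0858  0.0844]
399 302 0.8375283 [ 0.5539 -0.0867  0.0784]
405 296 0.83025557 [ 0.5594 -0.0924  0.0901]
405 299 0.828676 [ 0.5566 -0.0949  0.0877]
395 307 0.8966659 [ 0.582  -0.0592  0.0321]
[ 0.56009726 -0.08225236  0.04235585] [-2.10535087e-01  4.67207402e-01  1.60335352e+00  5.47989123e-05
  1.06877558e+00  6.92431657e-01]
{'fx': 405.3582573153542, 'fy': 405.3582573153542, 'cx': 325.4953325616403, 'cy': 248.69695425493347, 'distortion': array([-0.09448745,  0.        ,  0.        ,  0.        ,  0.        ]), 'hand_eye': array([[-3.01536097e-04, -9.72691151e-01, -2.32103068e-01,
         6.70573623e-02],
       [ 9.99999912e-01, -3.61346296e-04,  2.15172834e-04,
        -5.34383075e-04],
       [-2.93166295e-04, -2.32102982e-01,  9.72691174e-01,
        -2.15813851e-01],
       [ 0.00000000e+00,  0.00000000e+00,  0.00000000e+00,
         1.00000000e+00]])}
```

View pics/w.png

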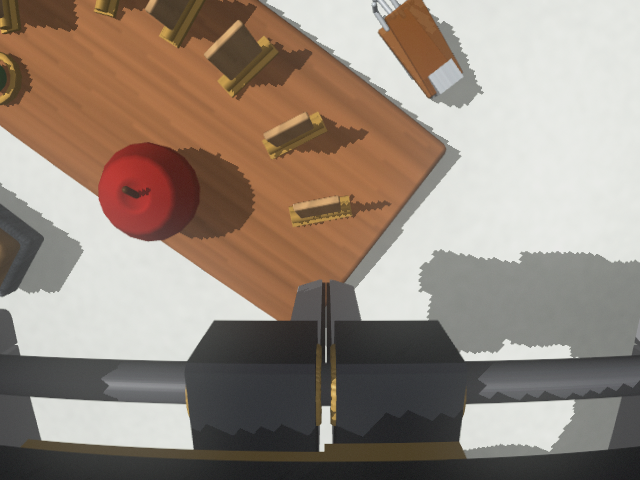

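The wrist view shows the tip at px (325,282) and tab 1 at (320,210). Depth from the side camera puts the tip about 35 mm higher than reported, so I'll cross-check with the wrist camera and a fresh side picture.

```bash
cat > tip.py <<'E'
from h import *
from scipy.spatial.transform import Rotation as R
o=ctrl.get_obs();im,d=ctrl.camera('wrist')
c=ctrl.get_calibration('wrist');K=np.array([[c['fx'],0,c['cx']],[0,c['fy'],c['cy']],[0,0,1]])
def w(uv):
    n=cv2.undistortPoints(np.array(uv,float).reshape(-1,1,2),K,np.array(c['distortion']))[:,0];z=np.array([d[v,u] for u,v in uv])[:,None]
    P=np.c_[n*z,z]@c['hand_eye'][:3,:3].T+c['hand_eye'][:3,3]
    return P, P@R.from_euler('xyz',o['eef_rot']).as_matrix().T+o['ee_pos']
for uv in [(312,284),(312,290),(340,284),(340,300),(250,80),(220,280),(330,260),(550,200),(320,202)]:
    a,b=w([uv]);print(uv,a[0].round(4),b[0].round(4))
im,d=ctrl.camera('side');v,u=np.nonzero(d>0);P=pts('side',np.c_[u,v],d[v,u])
k=(np.hypot(P[:,0]-.56,P[:,1]+.082)<.022)&(P[:,2]>.03);print('side tip z min',np.sort(P[k][:,2])[:5].round(4),o['ee_pos'],o['time_s'])
E
python3 tip.py
```

```text
(312, 284) [ 0.0097 -0.0065 -0.0433] [ 0.5635 -0.0712  0.0854]
(312, 290) [ 0.0094 -0.0063 -0.0508] [ 0.5634 -0.0715  0.093 ]
(340, 284) [ 0.0097  0.006  -0.0435] [ 0.5713 -0.081   0.0857]
(340, 300) [ 0.01    0.0052 -0.0643] [ 0.571  -0.0802  0.1065]
(250, 80) [ 0.1075 -0.0429  0.0234] [0.6179 0.0179 0.0189]
(220, 280) [-0.0103 -0.0664  0.0243] [ 0.5108 -0.0366  0.0177]
(330, 260) [0.0029 0.0023 0.0234] [ 0.5637 -0.0823  0.0188]
(550, 200) [0.0384 0.1465 0.0414] [ 0.681  -0.1736  0.0011]
(320, 202) [ 0.0428 -0.0032 -0.0133] [ 0.5916 -0.0533  0.0555]
side tip z min [0.0786 0.0796 0.0796 0.0803 0.0806] [ 0.56000485 -0.08232149  0.04216808] 6.85
```

The camera calibration agrees with the board heights, but the visible tip sits about 36 mm behind the reported TCP. A safe test is to advance past tab 1 at TCP height 36 mm and see whether it touches.

step_arm(
  deltas=[
    {"dp": [0, 0, 0.15], "twist": 0},
    {"dp": [0.15, 0, 0], "twist": -0.5},
    {"dp": [0.15, 0, 0], "twist": -0.5},
    {"dp": [0.15, 0, 0], "twist": -0.5},
    {"dp": [0.15, 0, 0], "twist": -0.5},
    {"dp": [0.15, 0, 0], "twist": -0.5},
    {"dp": [0, 0, 0], "twist": 0},
  ],
)

```text
time_s: 7.65
ee_pos: [0.582, -0.0615, 0.0348]
eef_rot: [3.141, -0.0, 0.845]
force: [0.2, -0.2, 0.2]
grip_width: 0.0006
grip_force: 0.0
```

Run:
```python
from h import *
o=ctrl.get_obs();print(o['ee_pos'],o['eef_rot'],o['force'],o['moment'])
im,d=ctrl.camera('side')
x,y=290,200;b=cv2.resize(im[y:y+150,x:x+200,::-1],None,fx=4,fy=4,interpolation=cv2.INTER_CUBIC)
cv2.imwrite('pics/s3.png',b)
v,u=np.nonzero(d>0);P=pts('side',np.c_[u,v],d[v,u])
r=np.hypot(P[:,0]-o['ee_pos'][0],P[:,1]-o['ee_pos'][1])
for lo,hi in((0,.02),(.03,.05),(.05,.075),(.075,.1),(.1,.14)):
    k=(r>=lo)&(r<hi)&(P[:,2]>.0735); q=P[k]; q=q[np.argsort(q[:,2])]; print(lo,q[:3].round(3).tolist())
```

```text
[ 0.58202336 -0.06150275  0.03482908] [ 3.14148336e+00 -1.16051065e-04  8.44586515e-01] [ 0.16037962 -0.201637    0.16230255] [-0.09923902  0.10291037 -0.05734771]
0 [[0.577, -0.068, 0.074], [0.576, -0.071, 0.074], [0.577, -0.072, 0.074]]
0.03 [[0.576, -0.1, 0.173], [0.555, -0.082, 0.173], [0.573, -0.097, 0.173]]
0.05 [[0.639, -0.105, 0.17], [0.625, -0.122, 0.17], [0.638, -0.108, 0.171]]
0.075 [[0.615, -0.134, 0.17], [0.619, -0.139, 0.17], [0.617, -0.137, 0.171]]
0.1 [[0.455, -0.056, 0.343], [0.451, -0.041, 0.344], [0.451, -0.046, 0.344]]
```

View pics/s3.png

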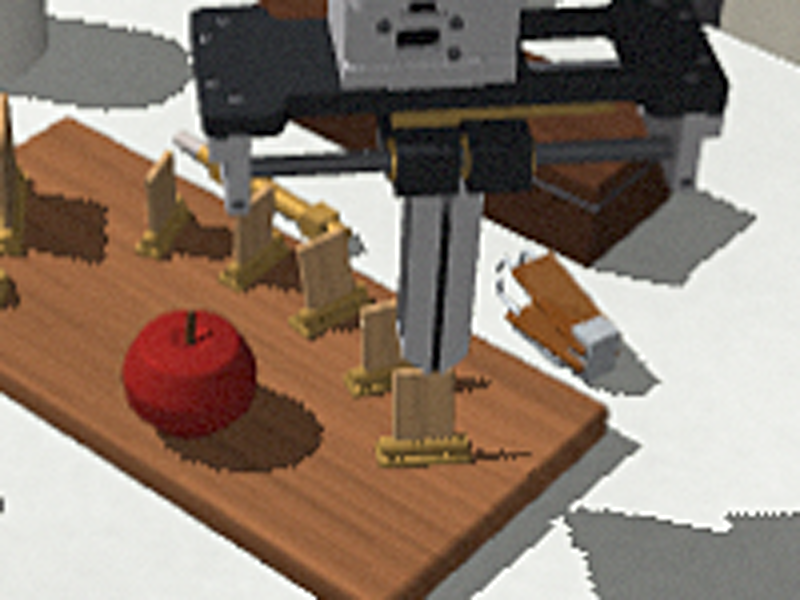

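Confirmed: the tip passed about 15 mm over tab 1 without touching it, so the real fingertip is about 36 mm behind the reported TCP. I'll back up and measure the offset more finely.

step_arm(
  deltas=[
    {"dp": [-0.15, 0, 0], "twist": 0.5},
    {"dp": [-0.15, 0, 0], "twist": 0.5},
    {"dp": [-0.15, 0, 0], "twist": 0.5},
    {"dp": [-0.15, 0, 0], "twist": 0.5},
    {"dp": [-0.15, 0, 0], "twist": 0.5},
    {"dp": [0, 0, 0], "twist": 0},
    {"dp": [0, 0, 0], "twist": 0},
  ],
)

```text
time_s: 8.4
ee_pos: [0.5601, -0.0832, 0.035]
eef_rot: [3.141, -0.0, 0.667]
force: [-0.1, -0.6, 0.8]
grip_width: 0.0007
grip_force: 0.0
```

```bash
cat > tip2.py <<'E'
from h import *
from scipy.spatial.transform import Rotation as R
o=ctrl.get_obs();im,d=ctrl.camera('wrist')
c=ctrl.get_calibration('wrist');K=np.array([[c['fx'],0,c['cx']],[0,c['fy'],c['cy']],[0,0,1]])
v,u=np.nonzero((d>0)&(d<.19));n=cv2.undistortPoints(np.c_[u,v].astype(float).reshape(-1,1,2),K,c['distortion'])[:,0];z=d[v,u][:,None]
P=np.c_[n*z,z]@c['hand_eye'][:3,:3].T+c['hand_eye'][:3,3]
k=(abs(P[:,1])<.02)&(abs(P[:,0])<.02);q=P[k];u,v=u[k],v[k];i=np.argsort(-q[:,2])[:8];print('wrist',q[i].round(4).tolist(),v[i],u[i])
Rm=R.from_euler('xyz',o['eef_rot']).as_matrix()
im,d=ctrl.camera('side');v,u=np.nonzero(d>0);P=(pts('side',np.c_[u,v],d[v,u])-o['ee_pos'])@Rm
k=(abs(P[:,1])<.02)&(abs(P[:,0])<.02)&(P[:,2]<-.015);q=P[k];i=np.argsort(-q[:,2])[:8];print('side',q[i].round(4).tolist())
im,d=ctrl.camera('top')
print(o['ee_pos'],o['eef_rot'],o['force'],o['time_s'])
E
python3 tip2.py
```

```text
wrist [[0.008, -0.0017, -0.0352], [0.0098, 0.0021, -0.0363], [0.0084, -0.0012, -0.0365], [0.0084, 0.0007, -0.0367], [0.0099, -0.0026, -0.0367], [0.0099, -0.003, -0.0367], [0.008, -0.0021, -0.0368], [0.0095, -0.0035, -0.0368]] [282 279 282 282 279 279 283 280] [323 331 324 328 321 320 322 319]
side [[-0.007, 0.0009, -0.0357], [-0.0085, -0.0035, -0.0367], [-0.0067, 0.0007, -0.0374], [-0.0103, -0.0021, -0.0385], [-0.0094, -0.0051, -0.0394], [-0.0087, 0.0064, -0.0397], [-0.01, -0.0037, -0.04], [-0.0091, 0.005, -0.04]]
[ 0.56009031 -0.08317046  0.03495755] [ 3.14144815e+00 -1.09046247e-04  6.67486758e-01] [-0.06590495 -0.58423072  0.825657  ] 8.4
```

Both cameras put the tip 36 mm behind the TCP. I'll lower to a tip height of about 34 mm (TCP −2 mm) and start the stroke on tab 1.

step_arm(
  deltas=[
    {"dp": [0, 0, 0.5], "twist": 0},
    {"dp": [0, 0, 0.4], "twist": 0},
    {"dp": [0, 0, 0.03], "twist": 0},
    {"dp": [0, 0, 0], "twist": 0},
    {"dp": [0.148, -0.003, 0], "twist": -0.5},
    {"dp": [0.148, -0.003, 0], "twist": -0.5},
    {"dp": [0.148, -0.003, 0], "twist": -0.5},
  ],
)

```text
time_s: 9.25
ee_pos: [0.5742, -0.0709, -0.0017]
eef_rot: [3.141, -0.001, 0.776]
force: [-0.2, 1.2, -0.5]
grip_width: 0.0005
grip_force: 0.0
```

step_arm(
  deltas=[
    {"dp": [0.148, -0.003, 0], "twist": -0.5},
    {"dp": [0.148, -0.003, 0], "twist": -0.5},
    {"dp": [0.148, -0.003, 0], "twist": -0.5},
    {"dp": [0.148, -0.003, 0], "twist": -0.5},
    {"dp": [0.148, -0.003, 0], "twist": -0.5},
    {"dp": [0.148, -0.003, 0], "twist": -0.5},
  ],
)

```text
time_s: 9.85
ee_pos: [0.5964, -0.0435, -0.0023]
eef_rot: [3.142, -0.0, 0.985]
force: [0.5, 0.2, -0.0]
grip_width: 0.0004
grip_force: 0.2
```

```bash
cat > look.py <<'E'
from h import *
import sys
o=ctrl.get_obs();print(o['ee_pos'],o['eef_rot'],o['force'],o['time_s'])
p=np.array(o['ee_pos'][:2])-[.4538,.0508];print('r',np.hypot(*p),'a',np.arctan2(p[1],p[0]),'yaw want',np.arctan2(p[1],p[0])+np.pi/2)
im,d=ctrl.camera('side')
x,y=240,200;b=cv2.resize(im[y:y+165,x:x+220,::-1],None,fx=3.6,fy=3.6,interpolation=cv2.INTER_CUBIC)
cv2.imwrite(sys.argv[1],b)
E
python3 look.py pics/s4.png
```

```text
[ 0.59635966 -0.04351243 -0.00233759] [ 3.14152154e+00 -1.02403440e-04  9.84625611e-01] [ 0.53300286  0.17162217 -0.00916013] 9.85
r 0.1709330030435688 a -0.5844620883256338 yaw want 0.9863342384692627
```

View pics/s4.png

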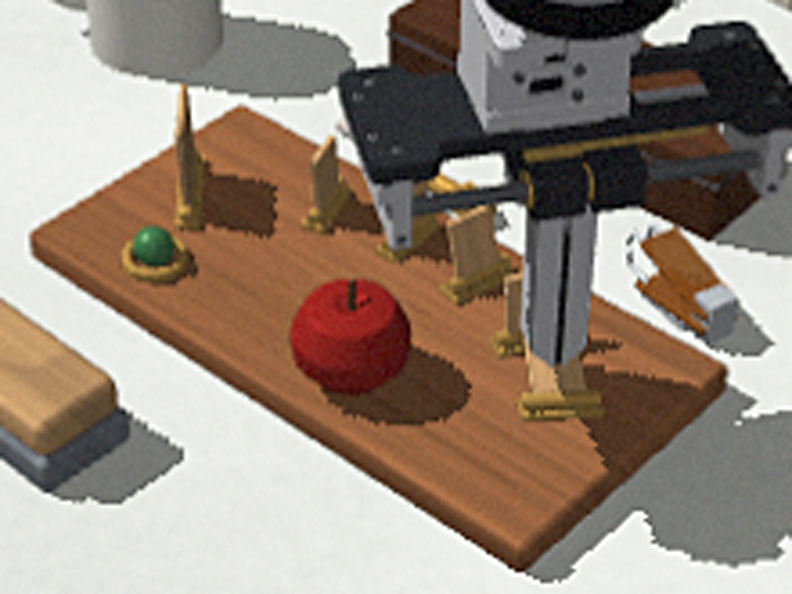

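Tab 1 is folding under the tip at almost no force, so I'll lower 1 mm and continue along the arc.

step_arm(
  deltas=[
    {"dp": [0, 0, 0.025], "twist": 0},
    {"dp": [0.148, -0.003, 0], "twist": -0.5},
    {"dp": [0.148, -0.003, 0], "twist": -0.5},
    {"dp": [0.148, -0.003, 0], "twist": -0.5},
    {"dp": [0.148, -0.003, 0], "twist": -0.5},
    {"dp": [0.148, -0.003, 0], "twist": -0.5},
    {"dp": [0.148, -0.003, 0], "twist": -0.5},
    {"dp": [0.148, -0.003, 0], "twist": -0.5},
    {"dp": [0.148, -0.003, 0], "twist": -0.5},
  ],
)

```text
time_s: 10.8
ee_pos: [0.6166, -0.0008, -0.0033]
eef_rot: [3.141, -0.0, 1.264]
force: [0.3, 0.0, 0.7]
grip_width: 0.0005
grip_force: 0.1
```

step_arm(
  deltas=[
    {"dp": [0.148, -0.003, 0], "twist": -0.5},
    {"dp": [0.148, -0.003, 0], "twist": -0.5},
    {"dp": [0.148, -0.003, 0], "twist": -0.5},
    {"dp": [0.148, -0.003, 0], "twist": -0.5},
    {"dp": [0.148, -0.003, 0], "twist": -0.5},
    {"dp": [0.148, -0.003, 0], "twist": -0.5},
    {"dp": [0.148, -0.003, 0], "twist": -0.5},
    {"dp": [0.148, -0.003, 0], "twist": -0.5},
  ],
)

```text
time_s: 11.6
ee_pos: [0.6243, 0.0458, -0.0033]
eef_rot: [3.142, -0.0, 1.543]
force: [-0.2, 0.1, 1.2]
grip_width: 0.0008
grip_force: 0.1
```

```bash
python3 look.py pics/s5.png
```

```text
[ 0.62430906  0.04575962 -0.0033408 ] [ 3.14154578e+00 -8.61764085e-05  1.54311505e+00] [-0.21669545  0.06865909  1.24109226] 11.6
r 0.17058354663037797 a -0.029552197169077837 yaw want 1.5412441296258188
```

View pics/s5.png

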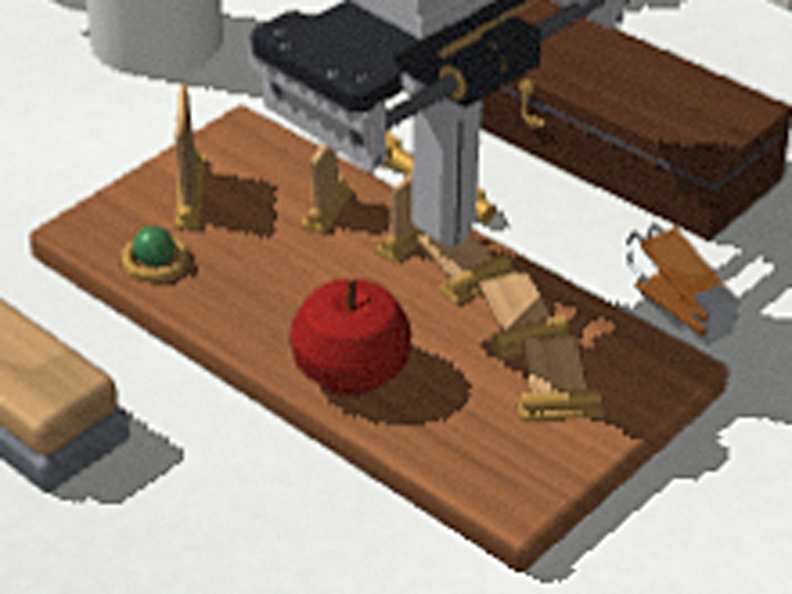

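Tabs 1, 2 and 3 are going down and tab 4 at (400,215) is next. There are 16 rows left to a≈0.53, after which I lift straight up.

step_arm(
  deltas=[
    {"dp": [0.148, -0.003, 0], "twist": -0.5},
    {"dp": [0.148, -0.003, 0], "twist": -0.5},
    {"dp": [0.148, -0.003, 0], "twist": -0.5},
    {"dp": [0.148, -0.003, 0], "twist": -0.5},
    {"dp": [0.148, -0.003, 0], "twist": -0.5},
    {"dp": [0.148, -0.003, 0], "twist": -0.5},
    {"dp": [0.148, -0.003, 0], "twist": -0.5},
    {"dp": [0.148, -0.003, 0], "twist": -0.5},
  ],
)

```text
time_s: 12.45
ee_pos: [0.6189, 0.0927, -0.0034]
eef_rot: [3.142, -0.0, 1.822]
force: [-0.3, 0.1, -0.7]
grip_width: 0.0008
grip_force: 0.1
```

step_arm(
  deltas=[
    {"dp": [0.148, -0.003, 0], "twist": -0.5},
    {"dp": [0.148, -0.003, 0], "twist": -0.5},
    {"dp": [0.148, -0.003, 0], "twist": -0.5},
    {"dp": [0.148, -0.003, 0], "twist": -0.5},
    {"dp": [0.148, -0.003, 0], "twist": -0.5},
    {"dp": [0.148, -0.003, 0], "twist": -0.5},
    {"dp": [0.148, -0.003, 0], "twist": -0.5},
    {"dp": [0.148, -0.003, 0], "twist": -0.5},
    {"dp": [0, 0, 0], "twist": 0},
  ],
)

```text
time_s: 13.35
ee_pos: [0.6006, 0.1365, -0.0034]
eef_rot: [-3.141, -0.0, 2.101]
force: [0.0, 1.0, -0.3]
grip_width: 0.0007
grip_force: 0.1
```

step_arm(
  deltas=[
    {"dp": [0, 0, -0.5], "twist": 0},
    {"dp": [0, 0, -0.8], "twist": 0},
    {"dp": [0, 0, -0.8], "twist": 0},
    {"dp": [0, 0, -0.8], "twist": 0},
    {"dp": [0, 0, -0.8], "twist": 0},
    {"dp": [-0.5, 0.5, -0.5], "twist": 0},
    {"dp": [0, 0, 0], "twist": 0},
  ],
)

```text
time_s: 14.05
ee_pos: [0.631, 0.1278, 0.1678]
eef_rot: [3.137, 0.002, 2.097]
force: [0.4, -0.1, -1.3]
grip_width: 0.0003
grip_force: 0.0
```

```bash
python3 look.py pics/s6.png
python3 - <<'E'
from h import *
for cam in('top','side'):
    im,d=ctrl.camera(cam);v,u=np.nonzero(d>0);P=pts(cam,np.c_[u,v],d[v,u])
    for i in range(6):
        a=-.696+[0,46,92,138,184,254][i]/170;t=np.array([-np.sin(a),np.cos(a)]);n=np.array([np.cos(a),np.sin(a)])
        q=P[:,:2]-(np.array([.4538,.0508])+.17*n);s=q@t;w=q@n
        k=(abs(w)<.010)&(P[:,2]>.021)&(P[:,2]<.1)
        print(cam,i+1,[(f'{e*1000:.0f}',int((k&(abs(s-e)<.004)).sum()),(np.percentile(P[k&(abs(s-e)<.004)][:,2],[50,95])*1000).round(1).tolist() if (k&(abs(s-e)<.004)).sum()>3 else None) for e in (0,.008,.016,.024,.030)])
E
```

```text
[0.6310023  0.12781959 0.16780749] [3.13665075e+00 2.15901795e-03 2.09743600e+00] [ 0.40093927 -0.11702391 -1.27425436] 14.05
r 0.19321664433770036 a 0.41000923537590633 yaw want 1.980805562170803
top 1 [('0', 72, [26.0, 27.6]), ('8', 55, [27.4, 29.2]), ('16', 30, [29.1, 31.1]), ('24', 4, [30.9, 31.2]), ('30', 0, None)]
top 2 [('0', 0, None), ('8', 0, None), ('16', 0, None), ('24', 0, None), ('30', 0, None)]
top 3 [('0', 0, None), ('8', 0, None), ('16', 0, None), ('24', 0, None), ('30', 0, None)]
top 4 [('0', 0, None), ('8', 0, None), ('16', 0, None), ('24', 0, None), ('30', 0, None)]
top 5 [('0', 0, None), ('8', 0, None), ('16', 0, None), ('24', 0, None), ('30', 0, None)]
top 6 [('0', 0, None), ('8', 0, None), ('16', 0, None), ('24', 0, None), ('30', 0, None)]
side 1 [('0', 50, [27.7, 29.7]), ('8', 52, [28.7, 30.8]), ('16', 49, [30.7, 32.6]), ('24', 55, [32.5, 35.0]), ('30', 14, [32.8, 34.2])]
side 2 [('0', 48, [28.3, 30.1]), ('8', 46, [29.2, 31.6]), ('16', 47, [30.7, 33.0]), ('24', 46, [32.5, 34.9]), ('30', 15, [33.2, 34.8])]
side 3 [('0', 36, [28.5, 30.0]), ('8', 41, [29.0, 31.4]), ('16', 41, [31.0, 33.0]), ('24', 44, [32.6, 34.6]), ('30', 16, [33.0, 34.8])]
side 4 [('0', 33, [27.9, 30.0]), ('8', 40, [29.0, 31.6]), ('16', 43, [30.7, 32.9]), ('24', 37, [33.1, 35.0]), ('30', 15, [33.0, 34.9])]
side 5 [('0', 34, [27.6, 29.5]), ('8', 39, [29.1, 31.2]), ('16', 38, [31.4, 33.1]), ('24', 36, [33.0, 34.7]), ('30', 10, [33.2, 34.0])]
side 6 [('0', 40, [66.0, 71.9]), ('8', 1, None), ('16', 1, None), ('24', 4, [21.1, 22.7]), ('30', 3, None)]
```

View pics/s6.png

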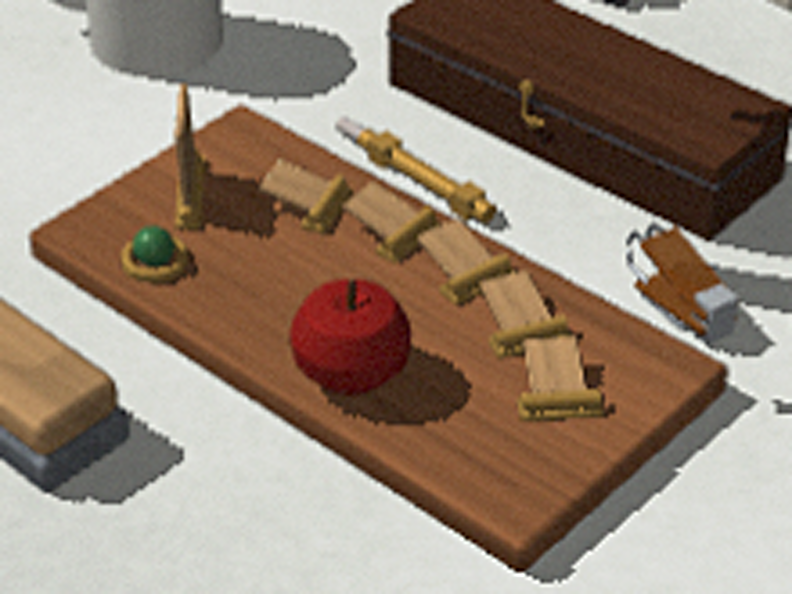

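All five tabs are down and the broad tab at (185,160) is upright, but the depth shows a leftover tilt of about 0.1 rad (ends at 32.5 mm). I'll retrace the row in the air and repeat the stroke about 1.4 mm lower.

step_arm(
  deltas=[
    {"dp": [0.5, -0.5, 0], "twist": 0},
    {"dp": [-0.297, -0.01, 0], "twist": 1},
    {"dp": [-0.297, -0.01, 0], "twist": 1},
    {"dp": [-0.297, -0.01, 0], "twist": 1},
    {"dp": [-0.297, -0.01, 0], "twist": 1},
    {"dp": [-0.297, -0.01, 0], "twist": 1},
    {"dp": [-0.297, -0.01, 0], "twist": 1},
    {"dp": [-0.297, -0.01, 0], "twist": 1},
    {"dp": [-0.297, -0.01, 0], "twist": 1},
    {"dp": [-0.297, -0.01, 0], "twist": 1},
    {"dp": [-0.297, -0.01, 0], "twist": 1},
  ],
)

```text
time_s: 15.3
ee_pos: [0.6209, 0.021, 0.1634]
eef_rot: [-3.139, 0.0, 1.398]
force: [0.8, -0.1, -0.4]
grip_width: 0.0004
grip_force: 0.0
```

step_arm(
  deltas=[
    {"dp": [-0.297, -0.01, 0], "twist": 1},
    {"dp": [-0.297, -0.01, 0], "twist": 1},
    {"dp": [-0.297, -0.01, 0], "twist": 1},
    {"dp": [-0.297, -0.01, 0], "twist": 1},
    {"dp": [-0.297, -0.01, 0], "twist": 1},
    {"dp": [-0.297, -0.01, 0], "twist": 1},
    {"dp": [-0.297, -0.01, 0], "twist": 1},
    {"dp": [-0.297, -0.01, 0], "twist": 1},
    {"dp": [-0.297, -0.01, 0], "twist": 1},
    {"dp": [-0.297, -0.01, 0], "twist": 1},
    {"dp": [0, 0, 0], "twist": 0},
    {"dp": [0, 0, 0], "twist": 0},
  ],
)

```text
time_s: 16.5
ee_pos: [0.5639, -0.0797, 0.1642]
eef_rot: [-3.141, 0.0, 0.704]
force: [0.7, -0.1, -0.1]
grip_width: 0.0002
grip_force: 0.0
```

step_arm(
  deltas=[
    {"dp": [0, 0, 0.8], "twist": 0},
    {"dp": [0, 0, 0.8], "twist": 0},
    {"dp": [0, 0, 0.8], "twist": 0},
    {"dp": [0, 0, 0.8], "twist": 0},
    {"dp": [0, 0, 0.6], "twist": 0},
    {"dp": [0, 0, 0.35], "twist": 0},
    {"dp": [0, 0, 0], "twist": 0},
    {"dp": [0, 0, 0], "twist": 0},
    {"dp": [0, 0, 0], "twist": 0},
  ],
)

```text
time_s: 17.4
ee_pos: [0.565, -0.0801, -0.0]
eef_rot: [3.14, -0.001, 0.703]
force: [-0.3, -0.0, -0.3]
grip_width: 0.0003
grip_force: 0.0
```

step_arm(
  deltas=[
    {"dp": [0, 0, 0.118], "twist": 0},
    {"dp": [0, 0, 0], "twist": 0},
    {"dp": [0.148, -0.003, 0], "twist": -0.5},
    {"dp": [0.148, -0.003, 0], "twist": -0.5},
    {"dp": [0.148, -0.003, 0], "twist": -0.5},
    {"dp": [0.148, -0.003, 0], "twist": -0.5},
    {"dp": [0.148, -0.003, 0], "twist": -0.5},
    {"dp": [0.148, -0.003, 0], "twist": -0.5},
  ],
)

```text
time_s: 18.2
ee_pos: [0.589, -0.0539, -0.0061]
eef_rot: [-3.142, 0.0, 0.915]
force: [-0.5, -0.0, -0.4]
grip_width: 0.0005
grip_force: 0.0
```

step_arm(
  deltas=[
    {"dp": [0.148, -0.003, 0], "twist": -0.5},
    {"dp": [0.148, -0.003, 0], "twist": -0.5},
    {"dp": [0.148, -0.003, 0], "twist": -0.5},
  ],
)

```text
time_s: 18.5
ee_pos: [0.599, -0.0394, -0.0061]
eef_rot: [-3.142, -0.0, 1.019]
force: [0.1, -0.1, -0.5]
grip_width: 0.0005
grip_force: 0.1
```

At TCP −6.1 mm there is no resistance, so I'll continue at this height.

step_arm(
  deltas=[
    {"dp": [0.148, -0.003, 0], "twist": -0.5},
    {"dp": [0.148, -0.003, 0], "twist": -0.5},
    {"dp": [0.148, -0.003, 0], "twist": -0.5},
    {"dp": [0.148, -0.003, 0], "twist": -0.5},
    {"dp": [0.148, -0.003, 0], "twist": -0.5},
    {"dp": [0.148, -0.003, 0], "twist": -0.5},
    {"dp": [0.148, -0.003, 0], "twist": -0.5},
    {"dp": [0.148, -0.003, 0], "twist": -0.5},
    {"dp": [0.148, -0.003, 0], "twist": -0.5},
  ],
)

```text
time_s: 19.4
ee_pos: [0.6192, 0.0097, -0.0061]
eef_rot: [-3.142, 0.0, 1.334]
force: [0.0, 0.7, -0.2]
grip_width: 0.0007
grip_force: 0.1
```

step_arm(
  deltas=[
    {"dp": [0.148, -0.003, 0], "twist": -0.5},
    {"dp": [0.148, -0.003, 0], "twist": -0.5},
    {"dp": [0.148, -0.003, 0], "twist": -0.5},
    {"dp": [0.148, -0.003, 0], "twist": -0.5},
    {"dp": [0.148, -0.003, 0], "twist": -0.5},
    {"dp": [0.148, -0.003, 0], "twist": -0.5},
    {"dp": [0.148, -0.003, 0], "twist": -0.5},
    {"dp": [0.148, -0.003, 0], "twist": -0.5},
  ],
)

```text
time_s: 20.2
ee_pos: [0.6237, 0.0567, -0.0061]
eef_rot: [-3.142, 0.0, 1.613]
force: [-0.2, -0.0, 0.4]
grip_width: 0.0005
grip_force: 0.1
```

step_arm(
  deltas=[
    {"dp": [0.148, -0.003, 0], "twist": -0.5},
    {"dp": [0.148, -0.003, 0], "twist": -0.5},
    {"dp": [0.148, -0.003, 0], "twist": -0.5},
    {"dp": [0.148, -0.003, 0], "twist": -0.5},
    {"dp": [0.148, -0.003, 0], "twist": -0.5},
    {"dp": [0.148, -0.003, 0], "twist": -0.5},
    {"dp": [0.148, -0.003, 0], "twist": -0.5},
    {"dp": [0.148, -0.003, 0], "twist": -0.5},
  ],
)

```text
time_s: 21.0
ee_pos: [0.615, 0.1031, -0.006]
eef_rot: [3.142, -0.0, 1.892]
force: [-0.5, 0.8, -0.2]
grip_width: 0.0007
grip_force: 0.1
```

step_arm(
  deltas=[
    {"dp": [0.148, -0.003, 0], "twist": -0.5},
    {"dp": [0.148, -0.003, 0], "twist": -0.5},
    {"dp": [0.148, -0.003, 0], "twist": -0.5},
    {"dp": [0.148, -0.003, 0], "twist": -0.5},
    {"dp": [0.148, -0.003, 0], "twist": -0.5},
    {"dp": [0.148, -0.003, 0], "twist": -0.5},
    {"dp": [0, 0, 0], "twist": 0},
  ],
)

```text
time_s: 21.7
ee_pos: [0.6002, 0.1356, -0.0061]
eef_rot: [-3.141, -0.0, 2.101]
force: [0.9, 0.7, 0.6]
grip_width: 0.0005
grip_force: 0.1
```

step_arm(
  deltas=[
    {"dp": [0, 0, -0.5], "twist": 0},
    {"dp": [0, 0, -0.8], "twist": 0},
    {"dp": [0, 0, -0.8], "twist": 0},
    {"dp": [0, 0, -0.8], "twist": 0},
    {"dp": [0, 0, -0.8], "twist": 0},
    {"dp": [-0.5, 0.5, -0.5], "twist": 0},
    {"dp": [0, 0, 0], "twist": 0},
    {"dp": [0, 0, 0], "twist": 0},
  ],
)

```text
time_s: 22.5
ee_pos: [0.6278, 0.1275, 0.1614]
eef_rot: [-3.141, -0.0, 2.098]
force: [0.2, 0.4, -0.7]
grip_width: 0.0003
grip_force: 0.0
```

```bash
python3 look.py pics/s7.png
python3 - <<'E'
from h import *
for cam in('side',):
    im,d=ctrl.camera(cam);v,u=np.nonzero(d>0);P=pts(cam,np.c_[u,v],d[v,u])
    for i in range(6):
        a=-.696+[0,46,92,138,184,254][i]/170;t=np.array([-np.sin(a),np.cos(a)]);n=np.array([np.cos(a),np.sin(a)])
        q=P[:,:2]-(np.array([.4538,.0508])+.17*n);s=q@t;w=q@n
        k=(abs(w)<.010)&(P[:,2]>.021)&(P[:,2]<.1)
        print(cam,i+1,[(np.percentile(P[k&(abs(s-e)<.004)][:,2],[50])*1000).round(1).tolist() if (k&(abs(s-e)<.004)).sum()>3 else None for e in (0,.008,.016,.024,.030)])
    for n,p in (('apple',(.534,.024)),('tab6',(.5724,.1725))):
        k=(np.hypot(*(P[:,:2]-p).T)<.035)&(P[:,2]>.04)&(P[:,2]<.08);print(n,np.median(P[k],0).round(4),P[k].max(0).round(4))
E
```

```text
[0.6277698  0.12750932 0.1613636 ] [-3.14112398e+00 -2.16222081e-04  2.09799400e+00] [ 0.2371519   0.35594494 -0.65000472] 22.5
r 0.19013103442655716 a 0.41528971247647517 yaw want 1.9860860392713717
side 1 [[27.5], [28.3], [29.2], [29.9], [29.9]]
side 2 [[27.5], [28.2], [29.0], [30.3], [30.8]]
side 3 [[27.6], [28.3], [29.0], [29.9], [30.0]]
side 4 [[27.8], [28.5], [29.3], [30.5], [30.7]]
side 5 [[28.0], [28.0], [29.4], [30.2], [30.5]]
side 6 [[64.4], [22.1], None, None, None]
apple [0.5269 0.0138 0.0567] [0.56   0.0437 0.0722]
tab6 [0.5681 0.1649 0.0618] [0.5908 0.1879 0.0733]
```

View pics/s7.png

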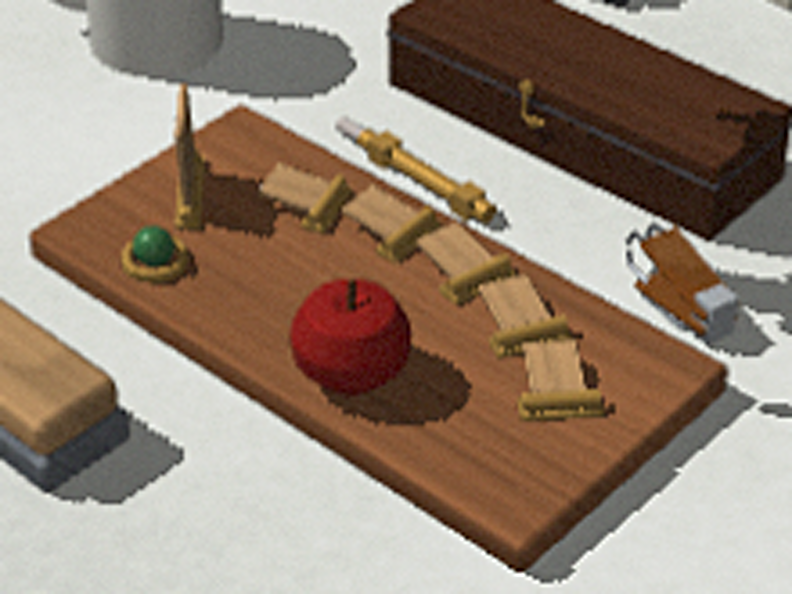

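All five narrow tabs now lie flat, with tops at 28 to 31 mm. The broad tab is upright, the apple, marble and other things near the board look undisturbed, and the arm is clear, so I'm handing in.

```bash
python3 -c "
from station import ctrl
print(ctrl.hand_in())"
```

```text
the job is handed in; nothing more can be done
None
```

The job is handed in: all five narrow tabs were laid flat in order from the far end, needing a second, slightly lower pass to bring them fully down, the broad tab stayed upright, and I saw nothing else on the desk disturbed.

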